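# Close a pressure digestion vessel with the tommy bar

### The job

The middle one of the three steel digestion vessels still has its screw cap part open. Take the steel bar from its wooden rest, put it in the holes round the rim of the cap and screw the cap down clockwise, moving the bar on to another hole whenever the neighbouring vessels stop its swing, until the cap is home and pulled up to about 2.2 N m (under 1.8 it leaks, over 2.8 ruins the disc springs under it). Then lay the bar back on its rest; do not push against the two neighbouring vessels and leave everything else on the bench as it stands.

Things in the scene. Friction and masses are not known exactly. Their poses are not given: they have to be found in the camera images.
- cap_mid (a point): Steel screw cap of the middle of three vessels in a fixed holder: 84 mm across, 34 mm high. Point on its vertical axis (z up) at the height of the bar holes, 17 mm below its flat top, about 106 mm above the bench; turns and sinks with the cap. Right-hand thread, 6 mm pitch: clockwise from above closes it. 2.3 to 2.95 rad still to turn at about 0.8 N m before it meets the disc springs.
- cap_hole (a point): Mouth of one of the cap's eight level, radial, blind bar holes, 42 mm from the axis along the cap's +x; the others follow every 45 degrees round the rim. Each is 12 mm across flats (the 10 mm bar slides in with 2 mm play) and 24 mm deep: it ends 18 mm from the axis. A short dark line on the cap's top marks each hole.
- seal (a joint): Squeeze of the disc springs under the middle cap (m): 0 until the cap meets them, then stuck up to 1.2 N m, then 0.00095 m per rad of cap turn, 12 N m per rad more. 0.00005 is 1.8 N m, 0.00008 is 2.2, 0.00013 is 2.8: far below the error of this reading, so feel the torque on the bar. Self-locking: let go, the cap stays (if turned over 0.1 rad past contact it comes back to 0.1).
- vessel_left: Closed neighbouring vessel on the +y side of the middle one, fixed in the holder, its axis 130 mm from the middle axis. Origin on its vertical axis at bench height. Its cap is 84 mm across, from 88 to 122 mm above the bench, so it stops a bar swung in the middle cap.
- vessel_right: Closed neighbouring vessel on the -y side, 130 mm from the middle axis, otherwise as the left one. The line through the two vessels' origins is the row of the holder.
- bar_mid (a point): The loose tommy bar: a plain round steel bar 10 mm in diameter and 200 mm long, 125 g, both ends tapered to 5 mm over the last 6 mm. The point is its middle; its x axis runs along the bar, either end may be used.
- rest_mid (a point): Wooden rest of the bar, fixed to the bench: base 170 x 56 mm, 10 mm thick, two notched uprights 14 mm thick and 50 mm high, centred 70 mm to either side of the middle. The bar lies level in the notches (13 mm wide at the bottom, 24 mm at the top). The point is where the bar's middle lies, 40 mm above the bench; x axis along the bar.
- crucible0_mid (a point): A white porcelain crucible, 38 mm across and 32 mm high, in a white tray; its middle.
- crucible1_mid (a point): The other such crucible in the same tray; its middle.
- clear_bottle: Clear reagent bottle, 72 mm across and 150 mm high, behind the vessels; centre of its underside.
- amber_bottle: Amber reagent bottle, 64 mm across and 140 mm high, behind the vessels; centre of its underside.
- sample_jar: White sample jar, 44 mm across and 42 mm high, in front of the vessels; centre of its underside.
- weight: Brass balance weight, 34 mm across and 52 mm high; centre of its underside.
- beaker: Glass beaker, 66 mm across and 85 mm high; centre of its underside.
- spatula: Thin steel weighing spatula, 180 mm long, lying on the bench; origin under its middle.
Not all that is in view belongs to the job. Leave any pink look-alike of the part that bears bar_mid alone. Leave any yellow look-alike of the part that bears rest_mid alone.

How it is judged:
On the way:
1. with the bar in a hole of the middle cap, the cap is home and pulled up to at least about 1.8 N m (value of joint seal above 4.5e-05 m and distance between bar_mid and cap_mid below 0.137 m), for 0.2 s.
At the end, for the whole second after the job is handed in: The middle cap is home and pulled up to 1.8 to 2.8 N m (disc springs squeezed by over 0.04 mm, never over 0.13 mm); the bar lies still in both notches of its rest, its middle within 25 mm of the rest's middle, under 5 mm high, along the rest within 0.08 rad (value of joint seal above 4e-05 m and distance between bar_mid and rest_mid below 0.025 m and z of bar_mid in the frame of rest_mid below 0.005 m and angle between the x axis of bar_mid and the x axis of rest_mid, either way round below 0.08 rad and linear speed of bar below 0.02 m/s); the robot touches nothing.
It fails at once if the cap is pulled up over 2.8 N m, so that the disc springs are squeezed by more than 0.13 mm (value of joint seal above 0.00013 m).
It fails at once if a neighbouring vessel is pushed with more than 12 N (contact force between any of vessel_left, vessel_right and anything else above 12 N).
It fails at once if a crucible, bottle, jar, weight, beaker or spatula is moved by more than 25 mm (distance of any of crucible0_mid, crucible1_mid, clear_bottle, amber_bottle, sample_jar, weight, beaker, spatula from where it was at the start of the episode above 0.025 m).
It also fails if it takes over 72 s, if anything falls off the work surface, if the arm or the gripper's body presses on something with over 40 N, if the wrist force passes 120 N, or if a joint passes its speed limit or range.

### The arm

A 7-joint arm with a two-finger parallel gripper is mounted at the origin on the work surface. World frame = base frame: x ahead of the robot, y to its left, z up, the work surface at z = 0. Lengths are in m, angles in rad, forces in N, time in s.
With the tool pointing down it reaches from about 0.425 to 0.875 m from the base axis. Payload 4.7 kg.
Tool frame: the origin (TCP) lies at the very end of the fingers, on their centre line; the grasp point (between the pads) lies 19 mm behind it (ctrl.grasp_offset is the distance from the TCP to the grasp point, in m); z points along the fingers, y is the direction in which the jaws open and shut (so a half turn about z gives the same grasp; the last joint's range is limited). The gripper opens to 87 mm and grips with 3 to 60 N. Pads are 19 mm wide; open, the fingers measure 117 mm over their backs; the gripper's body (75 mm by 190 mm) begins 51 mm behind the grasp point.
Start: joints at [-1.236, 0.321, -0.07, 1.45, 0.023, 1.371, -0.057], TCP at [0.205, 0.617, 0.223] pointing down, gripper open.
Joint ranges: [-2.86, 2.86], [-0.3, 2.09], [-1.38, 1.24], [0.06, 2.45], [-1.56, 4.7], [0.09, 2.05], [-2.69, 2.69]. Speed limits (rad/s): [2.57, 2.57, 3.14, 3.14, 3.14, 3.14, 3.14].

### API

Orientations are given as a rotation vector (axis times angle).
In Python, from bench import ctrl gives the robot as it stands.
- The arm moves only by the shell command python3 -m creep 'ROWS' [FORCE]. ROWS is JSON, a list that holds one entry, the list of rows, each a list of 7 numbers: the opening, from 0 (shut) to 1 (fully open), then the shift along the tool's x, y, z in mm, then the turn, a rotation vector about the tool's x, y, z in rad. In form: [[[grip, dx, dy, dz, rx, ry, rz], ...]]. A call has 1 to 5 rows; each row is the pose to reach, as a shift and turn from the pose commanded when the call began, along the tool's axes at that moment; what a row does not reach only later rows make up. A row lasts 1/10 s, in which the tool goes at most 50 mm and 8.59 degrees, less where a joint would pass 70% of its speed; a pose out of reach is approached as far as the arm can. A call with a gripper value outside its range is refused whole. The fingers move at their own pace and stop on an object; FORCE is the grip in N (left out, the last holds). Time passes only in rows, so rows that repeat a pose let the fingers close. It gives the time, the measured TCP pose, the force and the opening at its end, in the units of the state.
- ctrl.get_state(): the state, without advancing time (a new reading comes with each control period).
- ctrl.get_image(name): name is "side" or "top" or "wrist"; returns the picture (384x512x3 uint8, red, green, blue); there is no depth.
- ctrl.camera_params(name): a dict with "K" (3x3 intrinsics, pixels), "pose" (4x4, takes a point from camera to world coordinates). Camera axes: x right, y down, z forward; pixel columns grow to the right and rows downward; lengths in m; the calibration is good to about 2 mm. A picture is of the moment at which its call begins: read the wrist's pose just before it. camera_params takes no time and is no camera call; for the wrist camera it gives the pose at the moment of the call.
- ctrl.close_job(): hands the job in, once; it reports no verdict.
The state is a dict: "time": time; "joint_positions": joint angles; "qd": joint speeds; "joint_torque": joint torques, N m; "position": TCP position; "tool_rot": TCP orientation; "ft_force": force on the tool from outside, world axes, zero at the start; "torque": the same for the moment, N m; "grip_width": opening from 0.0 (shut) to 1.0 (fully open).
Only numpy, scipy, OpenCV 4.12 (cv2) and the standard library are available. Lean on these libraries where they do the work, as an engineer would, in place of code of your own. Each camera call takes 0.05 s, during which the arm holds its last target. There are 200 camera calls.

## Working session

There is one attempt and no reset: what is moved stays moved. The work goes in short steps, Python scripts to look and compute and a shell command to move; the robot and the scene stay as the last step left them, time stands still between calls to the robot, and variables do not carry over. Pictures are saved under pics/ and viewed, about 8 in all and at most 12, crops included, and the job is handed in when it is done.

```bash
mkdir -p pics; ls
python3 - <<'E'
from bench import ctrl
import cv2,numpy as np
s=ctrl.get_state();print(s)
ims=[]
for n in("top","side"):
    im=ctrl.get_image(n);cv2.imwrite(f"pics/{n}0.png",im[:,:,::-1]);p=ctrl.camera_params(n);print(n,np.round(p["K"],1).tolist(),np.round(p["pose"],3).tolist())
E
```

```text
pics
{'time': 0.0, 'joint_positions': array([-1.23587309,  0.32184462, -0.07007535,  1.45169159,  0.02259542,
        1.37076801, -0.0568925 ]), 'qd': array([-6.98850609e-04,  9.78267531e-04,  9.17430130e-04,  1.11485092e-03,
        2.27082506e-05, -6.08291365e-04,  2.78900599e-04]), 'joint_torque': array([-2.98444538e-04, -4.91285133e+01, -4.04126253e-01, -3.12529850e+01,
       -6.40522619e-02,  4.37783904e-02,  1.68005549e-04]), 'position': array([0.2048531 , 0.61629308, 0.22143905]), 'tool_rot': array([-5.01710963e-01, -3.10105583e+00,  3.00470850e-03]), 'ft_force': array([-0.50388853,  0.3363136 , -0.6649815 ]), 'torque': array([0.02492391, 0.03612036, 0.01570056]), 'grip_width': 1.0007485961076068}
top [[490.2, 0.0, 250.3], [0.0, 490.2, 191.2], [0.0, 0.0, 1.0]] [[0.004, -0.99, 0.141, 0.324], [-1.0, -0.004, 0.001, -0.046], [-0.001, -0.141, -0.99, 1.445], [0.0, 0.0, 0.0, 1.0]]
side [[408.7, 0.0, 250.8], [0.0, 408.7, 189.5], [0.0, 0.0, 1.0]] [[0.665, -0.385, 0.64, -0.204], [-0.747, -0.345, 0.569, -0.745], [0.001, -0.856, -0.517, 0.693], [0.0, 0.0, 0.0, 1.0]]
```

View pics/top0.png

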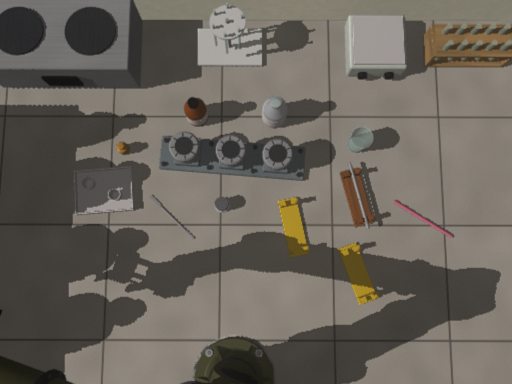

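View pics/side0.png

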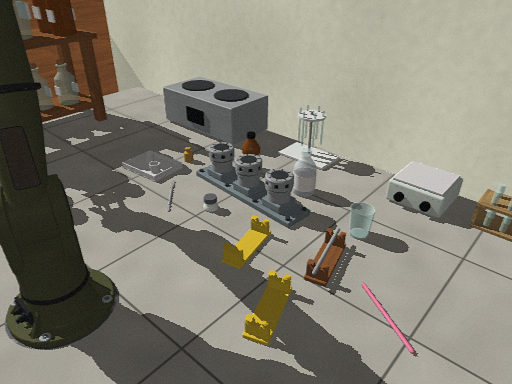

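Candidates:
- **Bar:** steel bar in the brown rest (358,196), pink bar (424,219), spatula (172,216).
- **Rest:** brown (357,197), yellow (293,227) and (359,273).
- **Caps:** (184,148), (231,151), (278,154).

I choose the steel bar on the brown rest and the middle cap at (231,151). I'll check this in one close crop.

```bash
cat > h.py <<'E'
from bench import ctrl
import cv2,numpy as np
from scipy.spatial.transform import Rotation as R
def ray(cam,px,z):
    "pixel(s) -> world point(s) on plane z"
    K,T=np.array(cam["K"]),np.array(cam["pose"])
    px=np.atleast_2d(px).astype(float)
    d=np.c_[px,np.ones(len(px))]@np.linalg.inv(K).T@T[:3,:3].T
    return T[:3,3]+d*((z-T[2,3])/d[:,2])[:,None]
def proj(cam,P):
    K,T=np.array(cam["K"]),np.array(cam["pose"]); P=np.atleast_2d(P)
    q=(P-T[:3,3])@T[:3,:3]@K.T
    return q[:,:2]/q[:,2:]
def tool(P,rot=None):
    "world point -> shift in current tool axes, mm"
    s=ctrl.get_state(); Rm=R.from_rotvec(s["tool_rot"])
    return np.round(Rm.inv().apply(np.array(P)-s["position"])*1000,1)
E
python3 - <<'E'
from h import *
im=cv2.imread("pics/top0.png");cam=ctrl.camera_params("top")
c=im[95:245,155:395];cv2.imwrite("pics/crop0.png",cv2.resize(c,None,fx=3.3,fy=3.3,interpolation=cv2.INTER_CUBIC))
hsv=cv2.cvtColor(im,cv2.COLOR_BGR2HSV)
m=((hsv[...,0]<15)&(hsv[...,1]>120)&(hsv[...,2]>50)).astype(np.uint8); m[:, :330]=0;m[:,390:]=0;m[:150]=0;m[245:]=0
ys,xs=np.where(m);r=cv2.minAreaRect(np.c_[xs,ys].astype(np.float32));print("rest",r)
for nm,p,z in(("capL",(184,147.5),.123),("capM",(231,150.5),.125),("capR",(278,153.5),.123),("bar",(358.5,196),.04)):print(nm,ray(cam,p,z).round(3))
print(ray(cam,[(351,164),(366,227)],.04).round(3))
E
```

```text
rest ((357.3812255859375, 196.53347778320312), (56.41436004638672, 21.420673370361328), 74.24882507324219)
capL [[0.633 0.139 0.123]]
capM [[0.624 0.009 0.125]]
capR [[ 0.617 -0.12   0.123]]
bar [[ 0.511 -0.357  0.04 ]]
[[ 0.605 -0.338  0.04 ]
 [ 0.421 -0.376  0.04 ]]
```

View pics/crop0.png

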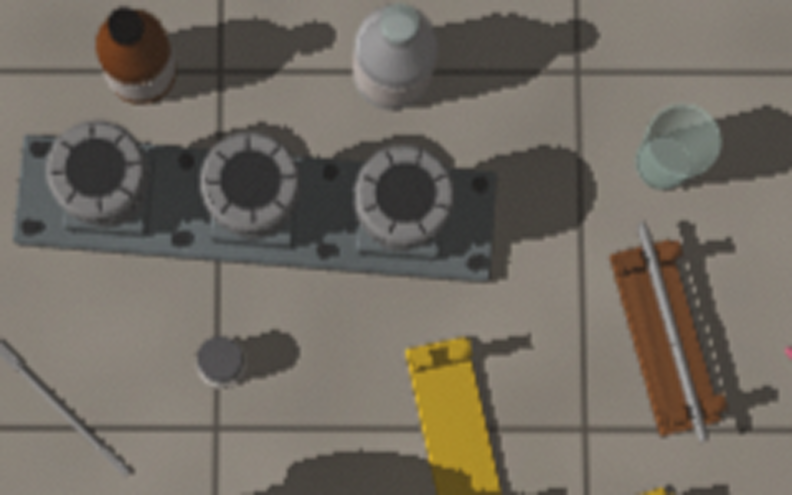

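Crop confirms it. The plain steel bar lies in the brown rest, from about (645,230) to (703,437) in the crop. The middle cap is at crop (250,180), with radial marks on a light rim. The pink bar and yellow rests are look-alikes. Moving off round the base, towards the front of the cap.

```bash
r='[1,-332,-222,0,0,0,-0.45]'; python3 -m creep '[[[1,-332,-222,0,0,0,-0.45],[1,-332,-222,0,0,0,-0.45],[1,-332,-222,0,0,0,-0.45],[1,-332,-222,0,0,0,-0.45],[1,-332,-222,0,0,0,-0.45]]]'
python3 -c "
from h import *
s=ctrl.get_state();print(s['time'],s['position'],R.from_rotvec(s['tool_rot']).as_matrix().round(2).tolist(),tool([.43,.02,.26]))"
```

```text
time: 0.6
position: [0.3575, 0.4198, 0.2222]
tool_rot: [0.203, -3.135, 0.0]
ft_force: [0.6, 0.5, 1.0]
grip_width: 1.003
0.6 [0.35745698 0.41983659 0.22223245] [[-0.99, -0.13, -0.0], [-0.13, 0.99, -0.0], [0.0, -0.0, -1.0]] [ -20.2 -405.9  -37.7]
```

```bash
python3 -m creep '[[[1,-35,-200,-20,0,0,0],[1,-35,-200,-20,0,0,0],[1,-35,-200,-20,0,0,0],[1,-35,-200,-20,0,0,0],[1,-35,-200,-20,0,0,0]]]' >/dev/null; python3 -m creep '[[[1,15,-200,-20,0,0,0],[1,15,-200,-20,0,0,0],[1,15,-200,-20,0,0,0],[1,15,-200,-20,0,0,0],[1,15,-200,-20,0,0,0]]]'
python3 -c "
from h import *
cam=ctrl.camera_params('wrist');im=ctrl.get_image('wrist');cv2.imwrite('pics/w1.png',im[:,:,::-1]);print(np.array(cam['pose']).round(3).tolist(),np.array(cam['K'])[0,0])
np.save('w1.npy',cam,allow_pickle=True)
print(proj(cam,[[.624,.009,.125],[.633,.139,.122],[.617,-.12,.122]]))"
```

```text
time: 1.6
position: [0.4285, 0.0211, 0.2634]
tool_rot: [-0.186, 3.134, -0.001]
ft_force: [0.3, 0.2, -0.3]
grip_width: 0.998
[[-0.119, 0.948, 0.295, 0.346], [0.993, 0.114, 0.035, 0.011], [-0.001, 0.297, -0.955, 0.425], [0.0, 0.0, 0.0, 1.0]] 310.5167569019759
[[223.56012799 337.36745946]
 [329.18642731 351.88099858]
 [115.12968224 319.95061686]]
```

View pics/w1.png

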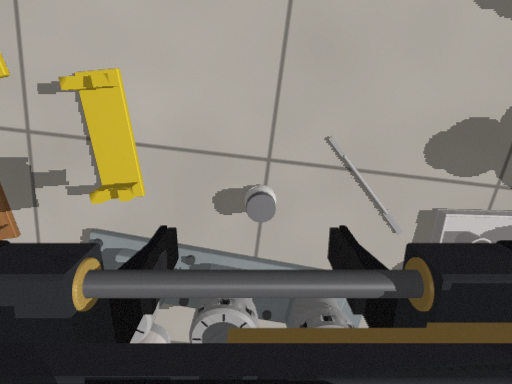

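The wrist camera sits behind the tool. It shows the middle cap at (223,335), half hidden by the gripper, as predicted. I'll move over the cap for a clear look.

```bash
python3 -m creep '[[[1,-220,-35,-30,0,0,0],[1,-220,-35,-30,0,0,0],[1,-220,-35,-30,0,0,0],[1,-220,-35,-30,0,0,0],[1,-220,-35,-30,0,0,0]]]'
python3 -c "
from h import *
cam=ctrl.camera_params('wrist');im=ctrl.get_image('wrist');np.save('w2.npy',cam,allow_pickle=True);im=np.ascontiguousarray(im[:,:,::-1]);cv2.imwrite('pics/w2.png',im)
p=proj(cam,[[.624,.009,.125],[.633,.139,.122],[.617,-.12,.122]]);print(p)
u,v=p[0].astype(int);x0,y0=max(u-60,0),max(v-60,0)
cv2.imwrite('pics/w2c.png',cv2.resize(im[y0:y0+120,x0:x0+120],None,fx=5,fy=5,interpolation=cv2.INTER_CUBIC));print(x0,y0)"
```

```text
time: 2.15
position: [0.6537, 0.0244, 0.2905]
tool_rot: [0.208, -3.133, 0.001]
ft_force: [0.2, 0.3, 0.2]
grip_width: 0.998
[[242.52638011 145.9758853 ]
 [359.79398203 169.51208225]
 [120.84206503 122.49226553]]
182 85
```

View pics/w2c.png

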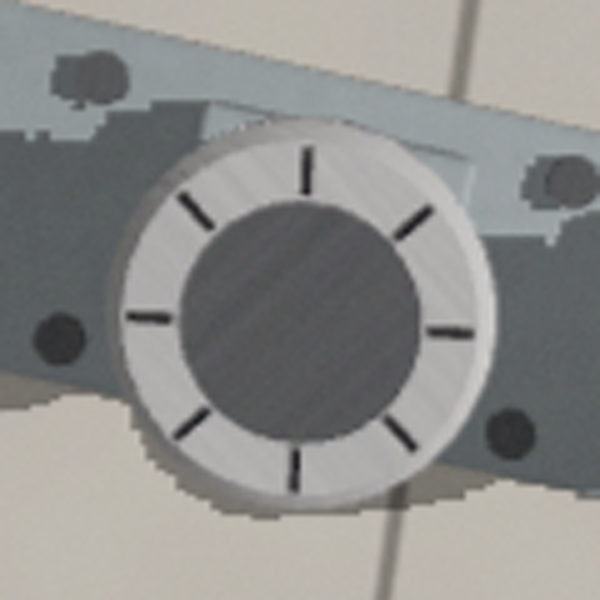

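The crop shows the middle cap centred at about (300,322), with eight clear radial marks: (307,170), (415,222), (450,332), (400,434), (295,469), (192,423), (149,317) and (196,211).

```bash
python3 -c "
from h import *
cam=np.load('w2.npy',allow_pickle=True).item();im=cv2.imread('pics/w2.png')
m=np.array([(307,170),(415,222),(450,332),(400,434),(295,469),(192,423),(149,317),(196,211)])
px=(m+.5)/5-.5+[182,85]
P=ray(cam,px,.123+.0015);c=P[:,:2].mean(0);d=P[:,:2]-c
print('cap',c,'r',np.hypot(*d.T).round(4));a=np.degrees(np.arctan2(d[:,1],d[:,0]));print(a.round(1),(a%45).round(1))
g=cv2.cvtColor(im,cv2.COLOR_BGR2GRAY)
for u,v in [(242,146),(360,170),(121,122)]:
  h=cv2.HoughCircles(cv2.medianBlur(g,3)[max(v-50,0):v+50,u-50:u+50],cv2.HOUGH_GRADIENT,1,30,param1=80,param2=12,minRadius=20,maxRadius=28)
  if h is not None:
    q=h[0][0];w=q[:2]+[u-50,max(v-50,0)];print(q[2],w,ray(cam,w,.1225).round(4))
"
```

```text
cap [0.62789801 0.00858693] r [0.0321 0.0323 0.0318 0.0321 0.0318 0.032  0.0322 0.032 ]
[-175.3  139.3   94.7   49.4    4.9  -40.2  -85.2 -130.2] [4.7 4.3 4.7 4.4 4.9 4.8 4.8 4.8]
24.0 [241.5 148.5] [[0.6272 0.0082 0.1225]]
24.0 [357.5 172.5] [[0.6365 0.1371 0.1225]]
27.4 [117.5 125.5] [[ 0.6205 -0.1232  0.1225]]
```

```bash
python3 -m creep '[[[1,80,-180,20,0,0,-0.07],[1,80,-180,20,0,0,-0.07],[1,80,-180,20,0,0,-0.07],[1,80,-180,20,0,0,-0.07],[1,80,-180,20,0,0,-0.07]]]' >/dev/null; python3 -m creep '[[[1,68,-183,50,0,0,0],[1,68,-183,50,0,0,0],[1,68,-183,50,0,0,0],[1,68,-183,50,0,0,0],[1,68,-183,50,0,0,0]]]'
python3 -c "
from h import *
cam=ctrl.camera_params('wrist');im=ctrl.get_image('wrist');np.save('w3.npy',cam,allow_pickle=True);im=np.ascontiguousarray(im[:,:,::-1]);cv2.imwrite('pics/w3.png',im)
print(proj(cam,[[.511,-.357,.04],[.605,-.338,.04],[.421,-.376,.04]]))"
```

```text
time: 3.2
position: [0.5594, -0.3666, 0.2195]
tool_rot: [0.296, -3.121, 0.003]
ft_force: [-0.7, -0.0, 0.0]
grip_width: 1.001
[[270.3646635  131.75375285]
 [269.79057191 214.11756977]
 [270.2213336   38.96979288]]
```

View pics/w3.png

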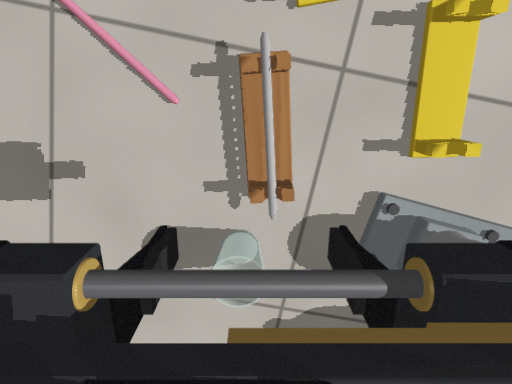

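The bar lies in both notches of the brown rest, from (265,33) to (273,219). The beaker is just beyond its far end, at (240,270).

```bash
python3 -c "
from h import *
cam=np.load('w3.npy',allow_pickle=True).item()
P=ray(cam,[(265,33),(273,219)],.04)[:,:2];d=P[1]-P[0];L=np.hypot(*d);m=P.mean(0);u=d/L
print('ends',P,'mid',m,'L',L,'ang',np.degrees(np.arctan2(d[1],d[0])))
print('upr',ray(cam,[(266,62),(271,192)],.05)[:,:2].mean(0))
print('beaker',ray(cam,(240,243),.085))
g=m-.025*u;print('grasp',g,'shift',tool([*g,.021]))
s=ctrl.get_state();Rm=R.from_rotvec(s['tool_rot']).as_matrix();print(np.degrees(np.arctan2(Rm[1,0],Rm[0,0]))%360)
"
```

```text
ends [[ 0.41667336 -0.38222936]
 [ 0.61033163 -0.33300446]] mid [ 0.5135025  -0.35761691] L 0.1998164545923154 ang 14.261661614210336
upr [ 0.5095005  -0.35970625]
beaker [[ 0.6262037  -0.36799284  0.085     ]]
grasp [ 0.48927298 -0.36377567] shift [ 70.5  13.  199.6]
191.0528962185467
```

```bash
python3 -m creep '[[[0.6,70,13,50,0,0,-0.056],[0.6,70,13,100,0,0,-0.056],[0.6,70,13,130,0,0,-0.056],[0.6,70,13,160,0,0,-0.056],[0.6,70,13,160,0,0,-0.056]]]' >/dev/null
python3 -c "
from h import *
s=ctrl.get_state();Rm=R.from_rotvec(s['tool_rot']).as_matrix();print(s['position'],np.degrees(np.arctan2(Rm[1,0],Rm[0,0]))%360,tool([0.4893,-0.3638,.021]))
im=ctrl.get_image('wrist');cv2.imwrite('pics/w4.png',im[:,:,::-1])"
```

```text
[ 0.49094788 -0.35545023  0.0571821 ] 194.80519977972622 [ 3.5 -8.  36.1]
```

```bash
python3 -m creep '[[[0.6,3,-8,15,0,0,0.01],[0.6,3,-8,35,0,0,0.01],[0.6,3,-8,36,0,0,0.01],[0.6,3,-8,36,0,0,0.01]]]'
python3 -c "
from h import *
print(tool([0.4893,-0.3638,.021]))
im=ctrl.get_image('wrist');cv2.imwrite('pics/w5.png',im[:,:,::-1])"
```

```text
time: 4.2
position: [0.4931, -0.3704, 0.0276]
tool_rot: [-0.384, 3.117, -0.001]
ft_force: [0.6, -0.3, 0.0]
grip_width: 0.594
[2.1 7.3 6.6]
```

View pics/w5.png

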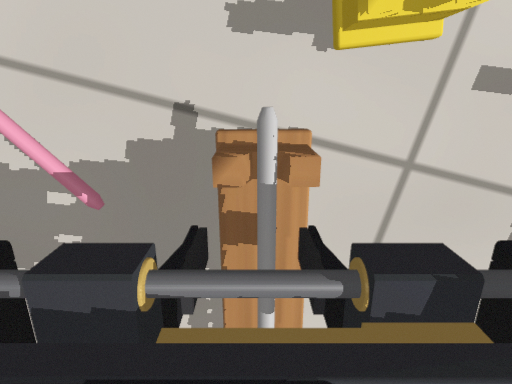

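The bar lies between the fingers, at column 266, with the finger centre at about column 254. The tool should move about 7 mm in +y. The measured pose trails the command, so I'll correct it, let it settle and read again.

```bash
python3 -m creep '[[[0.6,0,7,0,0,0,0],[0.6,0,7,0,0,0,0],[0.6,0,7,0,0,0,0]]]'
python3 -c "
from h import *
print(tool([0.4893,-0.3638,.021]))
s=ctrl.get_state();Rm=R.from_rotvec(s['tool_rot']).as_matrix();print(np.degrees(np.arctan2(Rm[1,0],Rm[0,0]))%360)"
```

```text
time: 4.55
position: [0.4909, -0.3628, 0.0272]
tool_rot: [-0.385, 3.117, -0.0]
ft_force: [0.6, -0.3, -0.7]
grip_width: 0.598
[ 1.8 -0.6  6.2]
194.09028512424527
```

```bash
python3 -m creep '[[[0.6,2,0,6,0,0,0],[0.4,2,0,6,0,0,0],[0.0,2,0,6,0,0,0],[0,2,0,6,0,0,0],[0,2,0,6,0,0,0]]]' 60; python3 -m creep '[[[0,0,0,0,0,0,0],[0,0,0,0,0,0,0]]]' 60;  python3 -m creep '[[[0,0,0,-20,0,0,0],[0,0,0,-50,0,0,0],[0,0,0,-100,0,0,0],[0,0,0,-110,0,0,0],[0,0,0,-110,0,0,0]]]' 60
```

```text
time: 5.05
position: [0.4885, -0.3637, 0.0206]
tool_rot: [-0.384, 3.118, -0.0]
ft_force: [0.2, 0.1, -0.0]
grip_width: 0.319
time: 5.25
position: [0.4885, -0.3636, 0.0206]
tool_rot: [-0.384, 3.118, -0.0]
ft_force: [-0.2, 0.6, -1.2]
grip_width: 0.137
time: 5.75
position: [0.4896, -0.3645, 0.1328]
tool_rot: [-0.384, 3.114, -0.004]
ft_force: [-0.0, -0.2, -1.9]
grip_width: 0.095
```

```bash
python3 -m creep '[[[0,-73,220,-20,0,0,-0.62],[0,-73,220,-20,0,0,-0.62],[0,-73,220,-20,0,0,-0.62],[0,-73,220,-20,0,0,-0.62],[0,-73,220,-20,0,0,-0.62]]]' ; python3 -m creep '[[[0,0,0,0,0,0,0],[0,0,0,0,0,0,0],[0,0,0,0,0,0,0]]]'
cat >> h.py <<'E'
C=np.array([.6275,.0085])
def where():
    s=ctrl.get_state();Rm=R.from_rotvec(s['tool_rot']).as_matrix();p=s['position']
    yaw=np.degrees(np.arctan2(Rm[1,0],Rm[0,0]))%360;d=p[:2]-C
    M=d[0]*s['ft_force'][1]-d[1]*s['ft_force'][0]+s['torque'][2]
    print(f"t {s['time']:.2f} yaw {yaw:.2f} r {np.hypot(*d)*1000:.1f} az {np.degrees(np.arctan2(d[1],d[0]))%360:.2f} z {p[2]*1000:.1f} tilt {np.degrees(np.arccos(-Rm[2,2])):.2f} F {s['ft_force'].round(1)} Mz {M:.2f} (tool {s['torque'].round(2)})")
E
python3 -c "
from h import *
where()
a=ctrl.get_image('side');cam=ctrl.camera_params('side');s=ctrl.get_state()
u,v=proj(cam,[s['position']])[0].astype(int);c=a[v-50:v+50,u-60:u+60,::-1]
b=ctrl.get_image('wrist')[:,:,::-1];cv2.imwrite('pics/m6.png',np.hstack([cv2.resize(c,(432,360),interpolation=cv2.INTER_CUBIC),cv2.resize(b,(360,360))]))"
```

```text
time: 6.25
position: [0.5031, -0.1354, 0.1482]
tool_rot: [1.311, -2.851, -0.002]
ft_force: [0.1, -0.9, -0.6]
grip_width: 0.091
time: 6.55
position: [0.5047, -0.1339, 0.1489]
tool_rot: [1.314, -2.851, -0.002]
ft_force: [-0.7, -0.3, -1.2]
grip_width: 0.093
t 6.55 yaw 229.50 r 188.1 az 229.23 z 148.9 tilt 0.15 F [-0.7 -0.3 -1.2] Mz -0.09 (tool [ 0.04  0.03 -0.03])
```

View pics/m6.png

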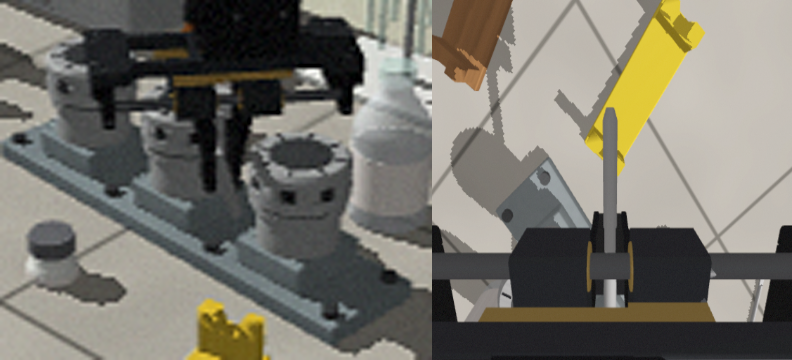

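The bar is held straight across the jaws. In the wrist view its outer end is at (610,108) in the montage, which is about (253,115) in the original. I'll get its pitch from that tip.

```bash
python3 -c "
from h import *
cam=ctrl.camera_params('wrist');s=ctrl.get_state();Rm=R.from_rotvec(s['tool_rot']);g=s['position']+Rm.apply([0,0,-.019])
im=cv2.imread('pics/m6.png')
for z in np.arange(-.012,.013,.004):
  P=ray(cam,(253,115),g[2]+z)[0];q=Rm.inv().apply(P-g)*1000;print(round(z*1000),q.round(1))
print(tool([*(C+.186*np.array([np.cos(np.radians(229.7)),np.sin(np.radians(229.7))])),.087]))
"
```

```text
-12 [73.7  0.9 12.1]
-8 [73.9  0.9  8.1]
-4 [74.2  0.9  4.1]
0 [74.4  0.9  0.1]
4 [74.7  0.9 -3.9]
8 [74.9  0.9 -7.9]
12 [ 75.2   0.9 -11.9]
[-2.1 -1.2 62.5]
```

```bash
python3 -m creep '[[[0,-2,-1,30,0,0,0],[0,-2,-1,55,0,0,0],[0,-2,-1,62,0,0,0],[0,-2,-1,62,0,0,0],[0,-2,-1,62,0,0,0]]]' >/dev/null; python3 -c "
from h import *
where();print(tool([*(C+.186*np.array([np.cos(np.radians(229.7)),np.sin(np.radians(229.7))])),.087]))
"
```

```text
t 7.15 yaw 229.54 r 184.7 az 229.90 z 89.4 tilt 0.08 F [ 0.3 -0.6 -0.4] Mz 0.12 (tool [0.   0.1  0.01])
[1.3 0.6 2.4]
```

```bash
python3 -m creep '[[[0,0,1,2,0,0,0],[0,-8,1,2,0,0,0],[0,-14,1,2,0,0,0],[0,-20,1,2,0,0,0],[0,-20,1,2,0,0,0]]]' ; python3 -c "
from h import *
where()"; python3 -m creep '[[[0,-4,0,0,0,0,0],[0,-8,0,0,0,0,0],[0,-8,0,0,0,0,0]]]';python3 -c "
from h import *
where()"
```

```text
time: 7.65
position: [0.5212, -0.1152, 0.0869]
tool_rot: [-1.319, 2.85, -0.0]
ft_force: [1.2, 0.0, -0.2]
grip_width: 0.092
t 7.65 yaw 229.67 r 163.1 az 229.32 z 86.9 tilt 0.08 F [ 1.2  0.  -0.2] Mz 0.14 (tool [ 0.11 -0.01 -0.01])
time: 7.95
position: [0.526, -0.1098, 0.0867]
tool_rot: [-1.317, 2.851, -0.0]
ft_force: [0.2, -1.0, -0.6]
grip_width: 0.096
t 7.95 yaw 229.60 r 155.8 az 229.37 z 86.7 tilt 0.07 F [ 0.2 -1.  -0.6] Mz 0.02 (tool [ 0.15 -0.18 -0.1 ])
```

```bash
python3 -m creep '[[[0,-5,0,0,0,0,0],[0,-9,0,0,0,0,0],[0,-9,0,0,0,0,0]]]';python3 -c "
from h import *
where()
r=147
for t in np.arange(.1,.51,.1): print([0,round(-r*(1-np.cos(t)),1),round(r*np.sin(t),1),round(.955*t,1),0,0,round(t,2)])"
```

```text
time: 8.25
position: [0.5318, -0.1028, 0.0866]
tool_rot: [-1.318, 2.851, -0.0]
ft_force: [1.2, -0.3, 0.2]
grip_width: 0.091
t 8.25 yaw 229.62 r 146.8 az 229.30 z 86.6 tilt 0.06 F [ 1.2 -0.3  0.2] Mz 0.01 (tool [ 0.17 -0.31 -0.15])
[0, np.float64(-0.7), np.float64(14.7), np.float64(0.1), 0, 0, np.float64(0.1)]
[0, np.float64(-2.9), np.float64(29.2), np.float64(0.2), 0, 0, np.float64(0.2)]
[0, np.float64(-6.6), np.float64(43.4), np.float64(0.3), 0, 0, np.float64(0.3)]
[0, np.float64(-11.6), np.float64(57.2), np.float64(0.4), 0, 0, np.float64(0.4)]
[0, np.float64(-18.0), np.float64(70.5), np.float64(0.5), 0, 0, np.float64(0.5)]
```

```bash
python3 -m creep '[[[0,-0.7,14.7,0.1,0,0,0.1],[0,-2.9,29.2,0.2,0,0,0.2],[0,-6.6,43.4,0.3,0,0,0.3],[0,-11.6,57.2,0.4,0,0,0.4],[0,-18,70.5,0.5,0,0,0.5]]]' >/dev/null;python3 -c "
from h import *
where()"
```

```text
t 8.75 yaw 200.49 r 146.4 az 202.34 z 87.5 tilt 0.51 F [ 6.9 -7.7 -0.8] Mz 0.88 (tool [-1.6  -1.49 -0.53])
```

```bash
python3 -m creep '[[[0,-0.7,14.7,0.3,0,0,0.1],[0,-2.9,29.2,0.5,0,0,0.2],[0,-6.6,43.4,0.8,0,0,0.3],[0,-11.6,57.2,1,0,0,0.4],[0,-18,70.5,1,0,0,0.5]]]' >/dev/null;python3 -c "
from h import *
where()";python3 -m creep '[[[0,-0.7,14.7,0.1,0,0,0.1],[0,-2.9,29.2,0.2,0,0,0.2],[0,-6.6,43.4,0.3,0,0,0.3],[0,-11.6,57.2,0.4,0,0,0.4],[0,-18,70.5,0.5,0,0,0.5]]]' >/dev/null;python3 -c "
from h import *
where()"
```

```text
t 9.25 yaw 171.83 r 146.7 az 173.74 z 85.4 tilt 0.29 F [ 2.6 -8.8  0.4] Mz 0.80 (tool [-2.12 -0.62 -0.44])
t 9.75 yaw 143.23 r 147.5 az 145.42 z 83.6 tilt 0.41 F [-3.5 -7.7  1.1] Mz 0.82 (tool [-1.87  0.67 -0.41])
```

```bash
python3 -m creep '[[[0,-0.7,14.7,0.1,0,0,0.1],[0,-2.9,29.2,0.1,0,0,0.2],[0,-4.6,36.4,0,0,0,0.25],[0,-4.6,36.4,0,0,0,0.25]]]' >/dev/null;python3 -c "
from h import *
where()
r=147
for t in (-.06,-.12): print([0,round(-r*(1-np.cos(t)),1),round(r*np.sin(t),1)])"
```

```text
t 10.15 yaw 129.18 r 148.0 az 130.89 z 83.0 tilt 0.48 F [-5.8 -4.9  1.1] Mz 0.79 (tool [-1.12  1.2  -0.33])
[0, np.float64(-0.3), np.float64(-8.8)]
[0, np.float64(-1.1), np.float64(-17.6)]
```

```bash
python3 -m creep '[[[0,-0.3,-8.8,-0.5,0,0,-0.06],[0,-0.7,-14,-1,0,0,-0.1],[0,20,-14,-1,0,0,-0.1],[0,45,-14,-1,0,0,-0.1],[0,50,-14,-1,0,0,-0.1]]]' ; python3 -m creep '[[[0,2,0,-30,0,0,0],[0,2,0,-80,0,0,-0.1],[0,2,0,-130,0,0,-0.25],[0,2,0,-180,0,0,-0.4],[0,2,0,-205,0,0,-0.55]]]' >/dev/null; python3 -m creep '[[[0,0,0,0,0,0,-0.14],[0,0,0,0,0,0,-0.28],[0,0,0,0,0,0,-0.42],[0,0,0,0,0,0,-0.56],[0,0,0,0,0,0,-0.7]]]' >/dev/null; python3 -c "
from h import *
where();print(tool([.604,.071,.29]))"
```

```text
time: 10.65
position: [0.4884, 0.1548, 0.085]
tool_rot: [-1.195, -2.903, -0.0]
ft_force: [-0.4, -0.6, -1.6]
grip_width: 0.098
t 11.65 yaw 206.99 r 199.9 az 133.69 z 290.2 tilt 0.04 F [-0.4  0.3 -1.6] Mz 0.04 (tool [0.03 0.09 0.01])
[ -64.9 -125.1    0.2]
```

```bash
python3 -m creep '[[[0,-65,-125,0,0,0,-0.35],[0,-65,-125,0,0,0,-0.35],[0,-65,-125,0,0,0,-0.35],[0,-65,-125,0,0,0,-0.35],[0,-65,-125,0,0,0,-0.35]]]' >/dev/null; python3 -c "
from h import *
where()
cam=ctrl.camera_params('wrist');im=ctrl.get_image('wrist');np.save('w7.npy',cam,allow_pickle=True);im=np.ascontiguousarray(im[:,:,::-1]);cv2.imwrite('pics/w7.png',im)
p=proj(cam,[[*C,.123]]);print(p)
u,v=p[0].astype(int);x0,y0=max(u-60,0),max(v-60,0)
cv2.imwrite('pics/w7c.png',cv2.resize(im[y0:y0+120,x0:x0+120],None,fx=5,fy=5,interpolation=cv2.INTER_CUBIC));print(x0,y0)"
```

```text
t 12.15 yaw 226.55 r 65.5 az 111.19 z 289.2 tilt 0.13 F [-1.   0.4 -1.6] Mz 0.05 (tool [ 0.13  0.07 -0.  ])
[[196.17003168 149.19865228]]
136 89
```

View pics/w7c.png

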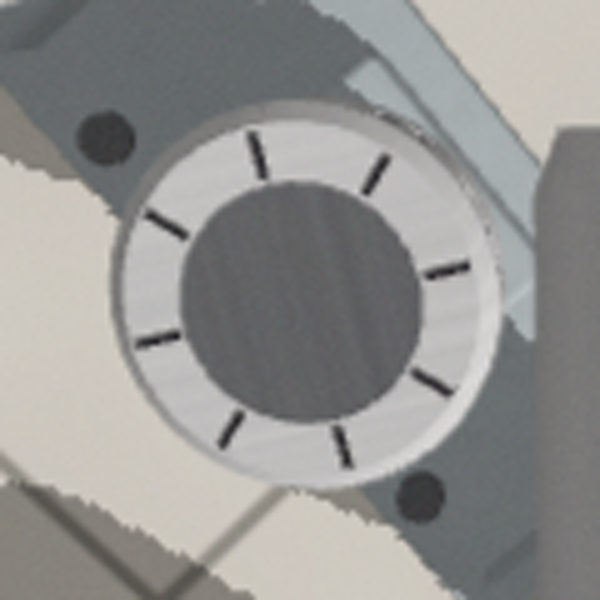

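The crop shows the turned cap centred at about (302,301). Its marks are at (258,155), (375,175), (448,271), (433,382), (343,446), (231,429), (158,341) and (166,224).

```bash
python3 -c "
from h import *
cam=np.load('w7.npy',allow_pickle=True).item()
m=np.array([(258,155),(375,175),(448,271),(433,382),(343,446),(231,429),(158,341),(166,224)])
px=(m+.5)/5-.5+[136,89]
P=ray(cam,px,.1225)[:,:2];c=P.mean(0);d=P-c
a=np.degrees(np.arctan2(d[:,1],d[:,0]));print(c,np.hypot(*d.T).mean(),a.round(1)%360,(a%45).round(2))
"
```

```text
[0.628125   0.00861602] 0.032104567338261794 [239.8 195.  149.6 105.3  60.   14.8 330.5 284.8] [14.85 15.   14.57 15.26 14.99 14.78 15.55 14.76]
```

```bash
sed -i 's/^C=.*/C=np.array([.6279,.0086])/' h.py; python3 -m creep '[[[0,50,10,0,0,0,0.14],[0,100,20,0,0,0,0.28],[0,145,30,10,0,0,0.42],[0,188,37,30,0,0,0.55],[0,188,37,75,0,0,0.55]]]' >/dev/null;  python3 -m creep '[[[0,0,0,45,0,0,0],[0,0,0,65,0,0,0],[0,0,0,65,0,0,0],[0,0,0,65,0,0,0]]]' >/dev/null; python3 -c "
from h import *
where();a=np.radians(195);print(tool([*(C+.186*np.array([np.cos(a),np.sin(a)])),.0857]))"
```

```text
t 13.10 yaw 195.29 r 186.4 az 195.00 z 151.5 tilt 0.07 F [-0.1 -0.3 -0.7] Mz 0.03 (tool [ 0.05 -0.01 -0.02])
[-0.3 -0.  65.8]
```

```bash
python3 -m creep '[[[0,0,0,35,0,0,0],[0,0,0,60,0,0,0],[0,0,0,66,0,0,0],[0,0,0,66,0,0,0],[0,0,0,66,0,0,0]]]' >/dev/null; python3 -c "
from h import *
where()"; python3 -m creep '[[[0,-8,0,0,0,0,0],[0,-16,0,0,0,0,0],[0,-24,0,0,0,0,0],[0,-24,0,0,0,0,0]]]' >/dev/null; python3 -c "
from h import *
where()"
```

```text
t 13.60 yaw 195.22 r 185.1 az 195.35 z 86.5 tilt 0.20 F [-0.4 -0.5 -1.1] Mz 0.06 (tool [ 0.04  0.07 -0.01])
t 14.00 yaw 195.24 r 160.7 az 195.25 z 85.1 tilt 0.13 F [ 0.3  0.1 -1.1] Mz 0.02 (tool [ 0.12 -0.17  0.02])
```

```bash
python3 -m creep '[[[0,-7,0,0,0,0,0],[0,-14,0,0,0,0,0],[0,-15,0,0,0,0,0],[0,-15,0,0,0,0,0]]]' >/dev/null; python3 -c "
from h import *
where()";python3 -m creep '[[[0,-0.7,14.7,0.1,0,0,0.1],[0,-2.9,29.2,0.2,0,0,0.2],[0,-6.6,43.4,0.3,0,0,0.3],[0,-11.6,57.2,0.4,0,0,0.4],[0,-11.6,57.2,0.4,0,0,0.4]]]' >/dev/null;python3 -c "
from h import *
where()"
```

```text
t 14.40 yaw 195.21 r 147.0 az 195.26 z 84.7 tilt 0.06 F [ 0.5  0.8 -0. ] Mz -0.05 (tool [ 0.15 -0.22  0.04])
t 14.90 yaw 172.12 r 147.1 az 173.24 z 84.2 tilt 0.21 F [ 0.6 -7.6  0.1] Mz 0.56 (tool [-1.7  -0.16 -0.55])
```

```bash
python3 -m creep '[[[0,-0.7,14.7,0.1,0,0,0.1],[0,-2.9,29.2,0.2,0,0,0.2],[0,-6.6,43.4,0.3,0,0,0.3],[0,-11.6,57.2,0.4,0,0,0.4],[0,-18,70.5,0.5,0,0,0.5]]]' >/dev/null;python3 -c "
from h import *
where()";python3 -m creep '[[[0,0,0,0,0,0,0],[0,0,0,0,0,0,0]]]' >/dev/null;python3 -c "
from h import *
where()"
```

```text
t 15.40 yaw 143.24 r 147.5 az 145.63 z 82.4 tilt 0.47 F [-6.1 -7.   1.2] Mz 1.03 (tool [-1.66  0.95 -0.32])
t 15.60 yaw 143.60 r 147.7 az 145.39 z 82.4 tilt 0.41 F [-5.7 -4.4  0.6] Mz 0.63 (tool [-1.25  0.91 -0.38])
```

```bash
python3 -m creep '[[[0,-0.2,7.4,0,0,0,0.05],[0,-0.7,14.7,0,0,0,0.1]]]' >/dev/null;python3 -c "
from h import *
where()";python3 -m creep '[[[0,-0.2,7.4,0,0,0,0.05],[0,-0.7,14.7,0,0,0,0.1]]]' >/dev/null;python3 -c "
from h import *
where()"; python3 -m creep '[[[0,0,0,0,0,0,0],[0,0,0,0,0,0,0],[0,0,0,0,0,0,0]]]' >/dev/null;python3 -c "
from h import *
where()"
```

```text
t 15.80 yaw 137.71 r 147.7 az 139.94 z 82.3 tilt 0.48 F [-7.6 -4.8  1.4] Mz 0.88 (tool [-1.32  1.23 -0.4 ])
t 16.00 yaw 132.02 r 147.8 az 134.17 z 82.1 tilt 0.52 F [-7.  -3.8  1. ] Mz 0.73 (tool [-1.13  1.46 -0.4 ])
t 16.30 yaw 132.15 r 148.0 az 134.08 z 82.1 tilt 0.48 F [-7.7 -3.9  1.8] Mz 0.87 (tool [-1.01  1.32 -0.35])
```

Still no contact with the springs. I'll back off gently while watching the moment.

```bash
python3 -m creep '[[[0,0,-4.4,0,0,0,-0.03],[0,0,-4.4,0,0,0,-0.03]]]' >/dev/null;python3 -c "
from h import *
where()";python3 -m creep '[[[0,0,-4.4,0,0,0,-0.03],[0,0,-4.4,0,0,0,-0.03]]]' >/dev/null;python3 -c "
from h import *
where()"; python3 -m creep '[[[0,0,-4.4,0,0,0,-0.03],[0,0,-4.4,0,0,0,-0.03]]]' >/dev/null;python3 -c "
from h import *
where()"
```

```text
t 16.50 yaw 133.90 r 148.2 az 135.63 z 82.4 tilt 0.40 F [-6.2 -2.6  0.6] Mz 0.61 (tool [-0.71  1.11 -0.31])
t 16.70 yaw 135.63 r 148.3 az 137.05 z 82.7 tilt 0.32 F [-4.7 -1.8  1.3] Mz 0.34 (tool [-0.55  0.86 -0.33])
t 16.90 yaw 137.35 r 148.5 az 138.51 z 82.8 tilt 0.25 F [-4.  -1.9  0.8] Mz 0.30 (tool [-0.31  0.77 -0.3 ])
```

```bash
python3 -m creep '[[[0,-0.7,14.7,0,0,0,0.1],[0,-1.7,21.9,0,0,0,0.15],[0,-1.7,21.9,0,0,0,0.15]]]' >/dev/null;python3 -c "
from h import *
where()";python3 -m creep '[[[0,-0.2,7.4,0.1,0,0,0.05],[0,-0.7,14.7,0.2,0,0,0.1],[0,-0.7,14.7,0.2,0,0,0.1]]]' >/dev/null;python3 -c "
from h import *
where()"; python3 -m creep '[[[0,-0.2,7.4,0,0,0,0.05],[0,-0.7,14.7,0,0,0,0.1],[0,-0.7,14.7,0,0,0,0.1]]]' >/dev/null;python3 -c "
from h import *
where()"
```

```text
t 17.20 yaw 128.67 r 148.1 az 130.17 z 82.3 tilt 0.42 F [-8.5 -3.6  1.5] Mz 0.90 (tool [-0.88  1.48 -0.41])
t 17.50 yaw 122.95 r 148.2 az 124.53 z 81.9 tilt 0.45 F [-8.4 -2.9  0.6] Mz 0.92 (tool [-0.8   1.65 -0.35])
t 17.80 yaw 117.21 r 148.1 az 119.33 z 81.4 tilt 0.62 F [-9.6 -2.6  1.1] Mz 0.99 (tool [-0.86  2.05 -0.43])
```

```bash
python3 -m creep '[[[0,-0.2,-7.4,0,0,0,-0.05],[0,-0.7,-14.7,-0.5,0,0,-0.1],[0,-1.2,-19,-1,0,0,-0.13],[0,-1.2,-19,-1,0,0,-0.13]]]' >/dev/null;python3 -c "
from h import *
where()"; python3 -m creep '[[[0,10,0,0,0,0,0],[0,25,0,0,0,0,0],[0,45,0,0,0,0,0],[0,55,0,0,0,0,0],[0,55,0,0,0,0,0]]]' ; python3 -m creep '[[[0,0,0,-30,0,0,0],[0,0,0,-80,0,0,-0.1],[0,0,0,-130,0,0,-0.25],[0,0,0,-180,0,0,-0.4],[0,0,0,-205,0,0,-0.55]]]' >/dev/null; python3 -m creep '[[[0,0,-30,0,0,0,-0.14],[0,0,-60,0,0,0,-0.28],[0,0,-90,0,0,0,-0.42],[0,0,-90,0,0,0,-0.56],[0,0,-90,0,0,0,-0.7]]]' >/dev/null; python3 -c "
from h import *
where();print(tool([.604,.071,.29]))"
```

```text
t 18.20 yaw 124.78 r 149.0 az 125.84 z 83.7 tilt 0.28 F [-4.9  0.  -0.5] Mz 0.26 (tool [-0.08  0.98 -0.33])
time: 18.7
position: [0.5111, 0.1777, 0.0846]
tool_rot: [-1.45, -2.786, -0.003]
ft_force: [0.5, -0.4, -1.8]
grip_width: 0.095
t 19.70 yaw 196.52 r 172.5 az 151.64 z 289.9 tilt 0.11 F [ 0.3 -0.1 -1.6] Mz -0.00 (tool [ 0.06  0.06 -0.  ])
[-1.17e+02 -5.51e+01  1.00e-01]
```

```bash
cat >> h.py <<'E'
def phase(cam,im,z=.1215):
    "hole azimuth mod 45 deg: rim marks sampled round the cap, folded by eight"
    g=cv2.cvtColor(im,cv2.COLOR_BGR2GRAY).astype(np.float32);a=np.radians(np.arange(0,360,.25))
    I=np.mean([cv2.remap(g,*[q.astype(np.float32)[:,None] for q in proj(cam,np.c_[C[0]+r*np.cos(a),C[1]+r*np.sin(a),0*a+z]).T],cv2.INTER_LINEAR)[:,0] for r in(.029,.031,.033,.035)],0)
    f=np.median(I.reshape(8,-1),0);w=np.clip(f.max()-25-f,0,None)
    return np.degrees(np.angle((w*np.exp(1j*8*a[:180])).sum()))/8%45, f.min(), f.max()
E
python3 -m creep '[[[0,-117,-55,0,0,0,-0.52],[0,-117,-55,0,0,0,-0.52],[0,-117,-55,0,0,0,-0.52],[0,-117,-55,0,0,0,-0.52],[0,-117,-55,0,0,0,-0.52]]]' >/dev/null; python3 -c "
from h import *
where()
print(phase(np.load('w2.npy',allow_pickle=True).item(),cv2.imread('pics/w2.png'),.1245),phase(np.load('w7.npy',allow_pickle=True).item(),cv2.imread('pics/w7.png'),.123))
cam=ctrl.camera_params('wrist');im=ctrl.get_image('wrist');np.save('w8.npy',cam,allow_pickle=True);im=np.ascontiguousarray(im[:,:,::-1]);cv2.imwrite('pics/w8.png',im)
print(phase(cam,im))"
```

```text
t 20.20 yaw 226.07 r 67.0 az 110.55 z 288.5 tilt 0.07 F [ 0.5 -0.4 -1.2] Mz -0.02 (tool [ 0.05  0.09 -0.  ])
(np.float64(4.704451169965064), np.float32(53.219482), np.float32(175.3009)) (np.float64(14.800574604466327), np.float32(63.26233), np.float32(190.70312))
(np.float64(5.628917616930541), np.float32(63.991333), np.float32(191.13892))
```

```bash
python3 -m creep '[[[0,47,-17,0,0,0,-0.08],[0,94,-33,0,0,0,-0.08],[0,140,-50,0,0,0,-0.08],[0,187,-66,0,0,0,-0.08],[0,213,-75,20,0,0,-0.08]]]' >/dev/null;  python3 -m creep '[[[0,0,0,50,0,0,0],[0,0,0,100,0,0,0],[0,0,0,120,0,0,0],[0,0,0,120,0,0,0],[0,0,0,120,0,0,0]]]' >/dev/null; python3 -c "
from h import *
where();a=np.radians(230.6);print(tool([*(C+.186*np.array([np.cos(a),np.sin(a)])),.0845]))"
```

```text
t 21.25 yaw 230.67 r 184.3 az 230.40 z 150.7 tilt 0.11 F [ 0.2 -0.2 -0.5] Mz 0.04 (tool [-0.02  0.07 -0.  ])
[ 1.8 -0.5 66.2]
```

```bash
python3 -m creep '[[[0,2,0,35,0,0,0],[0,2,0,60,0,0,0],[0,2,0,66,0,0,0],[0,2,0,66,0,0,0],[0,2,0,66,0,0,0]]]' >/dev/null; python3 -c "
from h import *
where()"; python3 -m creep '[[[0,-8,0,0,0,0,0],[0,-16,0,0.5,0,0,0],[0,-24,0,0.5,0,0,0],[0,-24,0,0.5,0,0,0]]]' >/dev/null; python3 -c "
from h import *
where()"
```

```text
t 21.75 yaw 230.71 r 185.6 az 230.78 z 85.7 tilt 0.23 F [-0.6  0.2 -0.5] Mz -0.13 (tool [ 0.07  0.05 -0.02])
t 22.15 yaw 230.85 r 159.9 az 230.31 z 83.5 tilt 0.14 F [ 1.7 -0.5  0.3] Mz 0.15 (tool [ 0.22 -0.21 -0.12])
```

```bash
python3 -m creep '[[[0,-7,0,0,0,0,0],[0,-14,0,0,0,0,0],[0,-14.5,0,0,0,0,0],[0,-14.5,0,0,0,0,0]]]' >/dev/null; python3 -c "
from h import *
where()";python3 -m creep '[[[0,-0.7,14.7,0.1,0,0,0.1],[0,-2.9,29.2,0.2,0,0,0.2],[0,-2.9,29.2,0.2,0,0,0.2]]]' >/dev/null;python3 -c "
from h import *
where()"; python3 -m creep '[[[0,-0.2,7.4,0,0,0,0.05],[0,-0.7,14.7,0,0,0,0.1],[0,-0.7,14.7,0,0,0,0.1]]]' >/dev/null;python3 -c "
from h import *
where()"
```

```text
t 22.55 yaw 230.75 r 147.0 az 230.23 z 83.1 tilt 0.08 F [ 1.4  0.4 -0.4] Mz 0.04 (tool [ 0.18 -0.25 -0.09])
t 22.85 yaw 219.22 r 147.9 az 219.05 z 83.4 tilt 0.19 F [ 4.1 -4.   0.6] Mz 0.22 (tool [-0.68 -0.95 -0.62])
t 23.15 yaw 213.52 r 147.4 az 214.40 z 84.0 tilt 0.39 F [ 6.  -5.2  0.3] Mz 0.62 (tool [-1.   -1.39 -0.51])
```

```bash
w(){ python3 -c "
from h import *
where()"; }
python3 -m creep '[[[0,-0.2,7.4,0,0,0,0.05],[0,-0.2,7.4,0,0,0,0.05]]]' >/dev/null;w; python3 -m creep '[[[0,-0.2,7.4,0.1,0,0,0.05],[0,-0.2,7.4,0.1,0,0,0.05]]]' >/dev/null;w; python3 -m creep '[[[0,-0.2,7.4,0,0,0,0.05],[0,-0.2,7.4,0,0,0,0.05]]]' >/dev/null;w
```

```text
t 23.35 yaw 210.62 r 147.1 az 211.97 z 84.2 tilt 0.49 F [ 7.7 -7.6 -0.5] Mz 0.92 (tool [-1.4  -1.65 -0.63])
t 23.55 yaw 207.73 r 146.7 az 209.50 z 84.4 tilt 0.59 F [ 8.6 -8.1 -0.9] Mz 1.04 (tool [-1.79 -1.88 -0.61])
t 23.75 yaw 204.84 r 146.5 az 206.91 z 84.5 tilt 0.65 F [ 9.  -9.8 -0.9] Mz 1.25 (tool [-2.05 -2.02 -0.63])
```

```bash
w(){ python3 -c "
from h import *
where()"; }
python3 -m creep '[[[0,-0.2,7.4,0,0,0,0.05],[0,-0.2,7.4,0,0,0,0.05]]]' >/dev/null;w; python3 -m creep '[[[0,-0.2,7.4,0,0,0,0.05],[0,-0.2,7.4,0,0,0,0.05]]]' >/dev/null;w; python3 -m creep '[[[0,0,0,0,0,0,0]]]' >/dev/null;w
```

```text
t 23.95 yaw 201.96 r 146.3 az 204.29 z 84.6 tilt 0.69 F [  9.6 -11.1  -0.8] Mz 1.47 (tool [-2.33 -2.08 -0.59])
t 24.15 yaw 199.07 r 146.0 az 201.65 z 84.7 tilt 0.74 F [ 10.  -12.7  -0.6] Mz 1.62 (tool [-2.63 -2.19 -0.64])
t 24.25 yaw 199.10 r 146.1 az 201.80 z 84.7 tilt 0.73 F [ 10.  -12.7  -1.4] Mz 1.59 (tool [-2.66 -2.13 -0.68])
```

```bash
w(){ python3 -c "
from h import *
where()"; }
python3 -m creep '[[[0,-0.2,7.4,0,0,0,0.05],[0,-0.2,7.4,0,0,0,0.05]]]' >/dev/null;w; python3 -m creep '[[[0,-0.2,5.9,0,0,0,0.04],[0,-0.2,5.9,0,0,0,0.04]]]' >/dev/null;w; python3 -m creep '[[[0,0,0,0,0,0,0]]]' >/dev/null;w
```

```text
t 24.45 yaw 196.18 r 145.8 az 198.97 z 84.7 tilt 0.75 F [  9.4 -13.7  -0.4] Mz 1.72 (tool [-2.86 -2.25 -0.61])
t 24.65 yaw 193.87 r 145.4 az 196.96 z 84.7 tilt 0.80 F [ 10.  -14.7  -1.3] Mz 1.82 (tool [-3.24 -2.29 -0.64])
t 24.75 yaw 193.89 r 145.5 az 197.07 z 84.7 tilt 0.79 F [ 10.2 -15.2  -0.7] Mz 1.89 (tool [-3.19 -2.26 -0.66])
```

```bash
w(){ python3 -c "
from h import *
where()"; }
python3 -m creep '[[[0,0,5.9,0,0,0,0.04],[0,0,5.9,0,0,0,0.04]]]' >/dev/null;w; python3 -m creep '[[[0,0,5.9,0,0,0,0.04],[0,0,5.9,0,0,0,0.04]]]' >/dev/null;w; python3 -m creep '[[[0,0,0,0,0,0,0]]]' >/dev/null;w
```

```text
t 24.95 yaw 191.56 r 145.2 az 194.88 z 84.7 tilt 0.83 F [ 11.3 -16.4  -0.7] Mz 2.00 (tool [-3.46 -2.29 -0.72])
t 25.15 yaw 189.25 r 145.0 az 192.76 z 84.8 tilt 0.86 F [ 11.6 -17.4  -1.6] Mz 2.15 (tool [-3.77 -2.4  -0.69])
t 25.25 yaw 189.27 r 145.0 az 192.85 z 84.8 tilt 0.86 F [ 12.  -17.1  -1.6] Mz 2.11 (tool [-3.62 -2.44 -0.7 ])
```

```bash
w(){ python3 -c "
from h import *
where()"; }
python3 -m creep '[[[0,0,3.7,0,0,0,0.025],[0,0,3.7,0,0,0,0.025]]]' >/dev/null;w; python3 -m creep '[[[0,0,0,0,0,0,0]]]' >/dev/null;w;python3 -m creep '[[[0,0,0,0,0,0,0]]]' >/dev/null;w
```

```text
t 25.45 yaw 187.81 r 144.8 az 191.56 z 84.8 tilt 0.89 F [ 12.  -19.2  -1.1] Mz 2.42 (tool [-3.96 -2.5  -0.65])
t 25.55 yaw 187.82 r 144.8 az 191.63 z 84.8 tilt 0.89 F [ 10.9 -17.9  -1.1] Mz 2.18 (tool [-3.9  -2.44 -0.67])
t 25.65 yaw 187.81 r 144.8 az 191.66 z 84.8 tilt 0.89 F [ 11.6 -19.1  -1.6] Mz 2.32 (tool [-3.91 -2.49 -0.72])
```

About 2.25 N m over the last readings. Unloading gently now, watching that the moment doesn't reverse.

```bash
w(){ python3 -c "
from h import *
where()"; }
python3 -m creep '[[[0,-0.2,-7.4,0,0,0,-0.05],[0,-0.7,-14.7,0,0,0,-0.1],[0,-1.7,-21.9,0,0,0,-0.15],[0,-1.7,-21.9,0,0,0,-0.15]]]' >/dev/null;w; python3 -m creep '[[[0,-0.2,-7.4,0,0,0,-0.05],[0,-0.7,-14.7,0,0,0,-0.1],[0,-0.7,-14.7,0,0,0,-0.1]]]' >/dev/null;w
```

```text
t 26.05 yaw 196.50 r 147.0 az 198.87 z 84.1 tilt 0.52 F [  6.4 -10.7   0.1] Mz 1.08 (tool [-2.06 -1.52 -0.72])
t 26.35 yaw 202.28 r 148.5 az 203.90 z 83.5 tilt 0.32 F [ 4.2 -7.5  0.2] Mz 0.59 (tool [-1.37 -0.94 -0.68])
```

```bash
w(){ python3 -c "
from h import *
where()"; }
python3 -m creep '[[[0,0,-4,0,0,0,0.01],[0,0,-8,0,0,0,0.02],[0,0,-8,0,0,0,0.02]]]' >/dev/null;w; python3 -m creep '[[[0,0,-4,0,0,0,0.03],[0,0,-4,0,0,0,0.03],[0,0,-4,0,0,0,0.03]]]' >/dev/null;w
```

```text
t 26.65 yaw 201.21 r 148.9 az 205.54 z 82.9 tilt 0.06 F [ 2.1 -1.9  1. ] Mz 0.18 (tool [-0.51 -0.52 -0.22])
t 26.95 yaw 199.60 r 149.0 az 206.11 z 82.4 tilt 0.06 F [0.4 0.  0. ] Mz 0.12 (tool [ 0.08 -0.26  0.1 ])
```

```bash
w(){ python3 -c "
from h import *
where()"; }
python3 -m creep '[[[0,5,-0.3,0,0,0,0],[0,10,-0.6,0,0,0,0],[0,10,-0.6,0,0,0,0]]]' >/dev/null;w; python3 -m creep '[[[0,15,-1,0,0,0,0],[0,30,-2,0,0,0,0],[0,45,-3,0,0,0,0],[0,48,-3,0,0,0,0]]]' >/dev/null;w;python3 -m creep '[[[0,0,0,-40,0,0,0],[0,0,0,-80,0,0,0],[0,0,0,-80,0,0,0]]]' >/dev/null;w
```

```text
t 27.25 yaw 199.46 r 161.3 az 206.07 z 81.9 tilt 0.19 F [-1.8 -0.4 -0.5] Mz -0.13 (tool [-0.03  0.22 -0.05])
t 27.65 yaw 199.37 r 210.1 az 205.49 z 82.2 tilt 0.10 F [-0.1 -0.5 -1.6] Mz 0.09 (tool [0.04 0.03 0.  ])
t 27.95 yaw 199.48 r 204.0 az 206.10 z 168.2 tilt 0.64 F [ 1.4 -0.5 -0.6] Mz 0.23 (tool [0.02 0.03 0.01])
```

```bash
python3 -m creep '[[[0,9,-48,0,0,0,0.09],[0,18,-96,0,0,0,0.09],[0,27,-144,0,0,0,0.09],[0,36,-192,0,0,0,0.09],[0,45,-240,0,0,0,0.09]]]' >/dev/null; python3 -m creep '[[[0,12,-40,0,0,0,0],[0,12,-40,0,0,0,0],[0,12,-40,0,0,0,0],[0,12,-40,0,0,0,0]]]' >/dev/null; python3 -c "
from h import *
where();print(ctrl.get_state()['position'],tool([.4885,-.3637,.168]))
cam=ctrl.camera_params('wrist');im=ctrl.get_image('wrist');np.save('w9.npy',cam,allow_pickle=True);cv2.imwrite('pics/w9.png',im[:,:,::-1])"
```

```text
t 28.85 yaw 194.42 r 400.1 az 247.85 z 161.8 tilt 0.10 F [ 0.1  0.7 -0.7] Mz -0.04 (tool [0.02 0.02 0.01])
[ 0.4770627  -0.3619745   0.16181558] [-10.6  -4.5  -6.2]
```

View pics/w9.png

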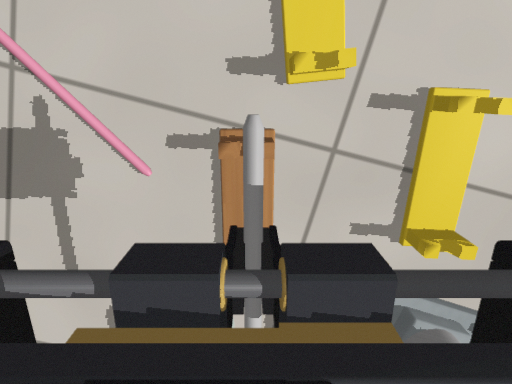

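The wrist view shows the bar straight in the jaws, its outer end at (254,115) as before, and the brown rest right below it. Lowering.

```bash
python3 -m creep '[[[0,-11,-4.5,40,0,0,0.004],[0,-11,-4.5,80,0,0,0.004],[0,-11,-4.5,100,0,0,0.004],[0,-11,-4.5,100,0,0,0.004],[0,-11,-4.5,100,0,0,0.004]]]' >/dev/null; python3 -c "
from h import *
where();print(ctrl.get_state()['position'],tool([.4885,-.3637,.0206]))"
```

```text
t 29.40 yaw 194.21 r 397.8 az 249.63 z 63.2 tilt 0.04 F [-0.1 -0.2  0.1] Mz -0.01 (tool [0.02 0.08 0.  ])
[ 0.48940478 -0.36430885  0.06323642] [ 0.8  0.8 42.6]
```

```bash
w(){ python3 -c "
from h import *
where();print(tool([.4885,-.3637,.0206]))"; }
python3 -m creep '[[[0,1,0.5,15,0,0,0],[0,1,0.5,28,0,0,0],[0,1,0.5,36,0,0,0],[0,1,0.5,38,0,0,0],[0,1,0.5,38,0,0,0]]]' >/dev/null;w; python3 -m creep '[[[0,0,0,3,0,0,0],[0,0,0,3,0,0,0],[0,0,0,3,0,0,0]]]' >/dev/null;w
```

```text
t 29.90 yaw 194.10 r 399.1 az 249.36 z 24.1 tilt 0.05 F [-0.3  0.2 -1.5] Mz -0.13 (tool [ 0.08  0.04 -0.  ])
[-1.5  0.8  3.5]
t 30.20 yaw 194.10 r 399.4 az 249.50 z 22.9 tilt 0.09 F [-1.   1.4  5.3] Mz -0.56 (tool [0.25 0.45 0.  ])
[-0.8  1.6  2.2]
```

```bash
python3 -m creep '[[[0.15,0,1,-0.5,0,0,0],[0.2,0,1,-0.5,0,0,0],[0.3,0,1,-0.5,0,0,0],[0.45,0,1,-0.5,0,0,0],[0.45,0,1,-0.5,0,0,0]]]'; python3 -m creep '[[[0.45,0,0,0,0,0,0],[0.45,0,0,0,0,0,0],[0.45,0,0,-20,0,0,0],[0.45,0,0,-60,0,0,0],[0.45,0,0,-100,0,0,0]]]'; python3 -c "
from h import *
print(tool([.5594,-.3666,.2195]))"
```

```text
time: 30.7
position: [0.4873, -0.3639, 0.0219]
tool_rot: [0.386, -3.118, -0.0]
ft_force: [0.1, 0.2, -1.0]
grip_width: 0.382
time: 31.2
position: [0.4866, -0.3636, 0.1224]
tool_rot: [0.385, -3.116, -0.002]
ft_force: [0.9, 0.0, 0.2]
grip_width: 0.452
[-69.7 -20.5 -97.2]
```

Back to the earlier viewing pose to check the bar and compare it with w3.

```bash
python3 -m creep '[[[0.6,-20,-5,-45,0,0,0],[0.6,-45,-12,-80,0,0,0],[0.6,-70,-20,-97,0,0,0.05],[0.6,-70,-20,-97,0,0,0.05],[0.6,-70,-20,-97,0,0,0.05]]]' >/dev/null; python3 -m creep '[[[0.6,0,0,0,0,0,0],[0.6,0,0,0,0,0,0]]]' ; python3 -c "
from h import *
cam=ctrl.camera_params('wrist');im=ctrl.get_image('wrist');np.save('w10.npy',cam,allow_pickle=True);im=im[:,:,::-1];cv2.imwrite('pics/w10.png',im)
cv2.imwrite('pics/w10c.png',cv2.resize(im[20:240,180:360],None,fx=2.7,fy=2.7,interpolation=cv2.INTER_CUBIC))
print(proj(cam,[[.41667,-.38223,.04],[.61033,-.333,.04]]))"
```

```text
time: 31.9
position: [0.5584, -0.3665, 0.2178]
tool_rot: [0.306, -3.125, -0.002]
ft_force: [-0.1, 0.2, -0.2]
grip_width: 0.598
[[265.12664352  32.81427565]
 [272.13111558 219.68559919]]
```

View pics/w10c.png

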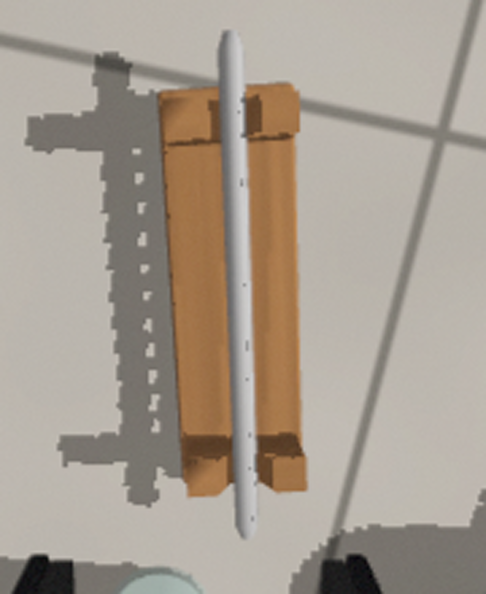

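The bar is in both notches. Its ends project to about (265,31) and (271,219) in the full image, against (265,33) and (272,220) expected for its starting place. The robot is clear of everything, so I'm handing in.

```bash
python3 -c "
from bench import ctrl
print(ctrl.close_job())"
```

```text
the job is handed in; nothing more can be done
None
```

I screwed the middle cap down, laid the bar back on its rest and handed the job in at about 32 s. No verdict was reported.

**Turning:** It took three strokes, with the bar moved to another hole between them. I measured the cap's turn from its rim marks after the first two: about 80° and 54°, 2.34 rad in all. The cap met the springs early in the third stroke.

**Torque:** I worked out the torque from the wrist force and moment about the cap axis. The free-turning stretch mostly read 0.8–0.9 N m (one dip to about 0.6, peaks near 1.0), against about 0.8 in the description. The last three readings at full pull were 2.42, 2.18 and 2.32 N m. That is slightly above the 2.2 aim but inside 1.8–2.8.

**Unloading:** The moment fell smoothly to about zero. The lowest reading was −0.13 N m as the bar came out, so the cap should not have turned back.

**Bar:** The last wrist picture shows it in both notches, with both ends within about 2 pixels of where they started. The gripper was open and clear above the rest.

**Not checked or didn't agree:**
- I took no last picture of the cap, so the final tightness rests on the torque readings alone.
- The tool ran well ahead of the cap under load, by about 20° at 0.8 N m, because of play in the hole and the bar giving in the jaws. I therefore took the hole positions from pictures and not from the tool's angle.
- The bar first touched its rest about 2 mm higher than planned, with about 5 N, and settled when released.
- I saw no sign of touching the neighbouring vessels or anything else on the bench, but I took no overall picture at the end.

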